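# Lock the sugar pot into its twist-fit canister

## Robot

A 6-joint arm with a two-finger parallel gripper is mounted at the origin on the work surface. World frame = base frame: x ahead of the robot, y to its left, z up, the work surface at z = 0. Lengths are in mm, angles in degrees, forces in N, time in s.
With the tool pointing down it reaches from about 300 to 850 mm from the base axis. Payload 4.2 kg.
Tool frame: the origin (TCP) lies midway between the tips of the shut fingers; the grasp point (between the pads) lies 19 mm behind it (env.grasp_offset is the distance from the TCP to the grasp point, in mm); z points along the fingers, y is the line along which they close (so a half turn about z gives the same grasp; the last joint's range is limited). The gripper opens to 91 mm and grips with 3 to 60 N. Pads are 32 mm wide; open, the fingers measure 118 mm over their backs; the gripper's body (76 mm by 178 mm) begins 60 mm behind the grasp point.
Start: joints at [-68.927, 18.312, 89.639, -0, 72.044, -1.146], TCP at [217.442, -532.318, 213.976] pointing down, gripper open.
Joint ranges: [-177.97, 177.97], [-48.28, 115.42], [12.27, 149.76], [-77.06, 257.06], [2.81, 150.46], [-146.56, 146.56]. Speed limits (degrees/s): [147.25, 147.25, 180, 180, 180, 180].

## Interface

Orientations are given as [roll, pitch, yaw] about the fixed x, y, z axes, in that order (R = Rz(yaw) Ry(pitch) Rx(roll)).
In Python, from workcell import env, optics gives the robot as it stands. The module is installed in compiled form; this text tells all that it offers.
- The arm moves only by the tool send_rows, never from a script. Its argument "targets" is a list that holds one entry, the list of rows, each a list of 7 numbers: the turn, a rotation vector about the world's x, y, z scaled (see below), then the shift along the world's x, y, z scaled (see below), then the closure, from -1 (fully open) to 1 (shut). In form: [[[rx, ry, rz, x, y, z, gripper], ...]]. A call has 1 to 12 rows; each row shifts and turns the commanded pose from where the row before left it; what a row does not reach is not made up. The controller multiplies each number of a shift by 0.2 m and each number of a turn by pi/2 rad. A row lasts 1/10 s, in which the tool goes at most 50 mm and 8.59 degrees, less where a joint would pass 70% of its speed; a pose out of reach is approached as far as the arm can. A call with a number of a shift or a turn outside -1 to 1 is refused whole. A call with a gripper value outside its range is refused whole. The fingers move at their own pace and stop on an object; "grip_force" is the grip in N (left out, the last holds). Time passes only in rows, so rows that do not move let the fingers close. It gives the time, the measured TCP pose, the force, the opening and the grip force at its end, in the units of the state.
- env.state(): the state, without advancing time (a new reading comes with each control period).
- optics.grab_frame(name): name is "scene" or "top"; returns (picture, depth): 420x560x3 uint8, red, green, blue; 420x560 float32, mm along the optical axis (not along the pixel's ray), 0 where there is no reading.
- optics.camera_info(name): a dict with "camera_matrix" (3x3 intrinsics, pixels), "R" (3x3) and "t" (3): a world point X has camera coordinates R X + t. Camera axes: x right, y down, z forward; pixel columns grow to the right and rows downward; lengths in mm; the calibration is good to about 2 mm. A picture is of the moment at which its call begins. camera_info takes no time and is no camera call.
- env.job_done(): hands the job in; it is judged then, once.
Trained networks look in the newest picture that a camera, given by its name, has taken for a name from the list of things; names that differ only in an ending like _2 or _b are one class to them, and where a whole thing is asked for, a point or a joint stands for the part that bears it (a point fixed in the world has none). Each returns a list of dicts, best first, with "conf" (0 to 1); they miss things now and then, are a little off and sometimes report something else, mostly with a low value. They report only what shows in the picture. A call takes as long as a camera call. They do not tell look-alikes from the thing itself.
- optics.silhouettes(camera, name): "mask" (420x560 bool, what is visible of it) and "at" ([column, row] in pixels, amid what is visible of it).
- optics.place_of(camera, name): "at" ([column, row] in pixels: a listed point, or the origin of a listed thing).
The state is a dict: "time_s": time; "qpos": joint angles; "qvel": joint speeds; "effort": joint torques, N m; "ee_pos": TCP position; "ee_rot": TCP orientation; "force": force on the tool from outside, world axes, zero at the start; "torque": the same for the moment, N m; "gripper_width": finger opening in mm; "gripper_force": force on a finger pad.
Only numpy, scipy, OpenCV 4.12 (cv2) and the standard library are available. Lean on these libraries where they do the work, as an engineer would, in place of code of your own. Each camera call takes 0.05 s, during which the arm holds its last target. There are 200 camera calls.

## Task

Push the sprung hold-down's lever over until its arm stays open by itself, then take the sugar pot out and stand it upright in the middle of the canister base. Lower the cover over it with its side handles crosswise to the base's feet, let go of the knob, then push the side handles round clockwise (seen from above) until the cover stops with its handles in line above the feet; do not turn it by the knob, which would unscrew. Leave the hold-down open, never tip the pot over, and leave the other things where they are.

Things in the scene. Friction and masses are not known exactly. Their poses are not given: they have to be found in the camera images.
- canister_base: immovable polished aluminium canister base (slippery) on the table. Origin: centre of its underside, z up. Plate 124 mm across, 8 mm thick; two flat feet 30 mm wide reach 89 mm out along +x and -x. On it an open round collar, 88 mm outside, about 82 inside, top 28 mm above the table; the pot stands inside it on the plate, 8 mm up
- base_seat (a point): middle of the base's plate top, 8 mm above the table, where the cover's rim centre comes to rest (play about 2 mm each way). Axes as the base's. At the collar's top two outward lugs (to radius 50 mm, 22 to 28 mm above the table), 60 degrees wide, centred on +x and -x
- base_stop (a point): below a base lug's clockwise end: stop (another is opposite). The cover goes down only with its handles within about 20 degrees of the base's y axis; then it turns 90 degrees clockwise seen from above until it meets the stops, its handles over the feet
- cover: loose polished aluminium cover, an inverted cup 112 mm across and 84 mm high (0.43 kg with knob), standing on the table on its rim. Origin: centre of its rim, z up. Two alike side handles lie along its +x and -x. Inside the rim below each handle is a lug 60 degrees wide that passes between the base's lugs and turns in under them. Clear inside: 93 mm across at the lugs, 80 mm high
- cover_handle (a point): middle of the cover's +x side handle, 72 mm from its axis, 60 mm above its rim. Each handle is a block 24 mm wide and 20 mm high that sticks out from 56 to 89 mm from the axis; pushed sideways it turns the seated cover with a few newtons
- cover_knob: round wooden knob fixed on top of the cover, 34 mm across. Origin: on the cover's axis at the cover's top (84 mm above its rim), z up. The gripping part runs from 6 to 28 mm above this origin; below it is a 20 mm neck. For lifting and lowering only
- pot: white straight-sided ceramic sugar pot with flat lid (one piece), 60 mm across, 62 mm high, 0.2 to 0.35 kg. Origin: centre of its underside, z up. It starts in the hold-down on the shelf's upper tier, standing 10 mm above the tier inside a ring 6 mm high
- clamp: aluminium hold-down, fixed on the bamboo shelf's upper tier (120 mm above the table). Origin: underside of its plate, below the pot's axis. Its x axis points from the pot to the hinge, z up; plate 118 by 84 mm, 10 mm thick. Two cheeks, 60 mm over all in y, hold the hinge and reach 87 mm up at x = 47 to 63 mm
- clamp_hinge (a point): middle of the hold-down's hinge, 55 mm along the clamp's +x and 77.5 mm above its underside; the hinge axis lies along the clamp's y
- clamp_arm (a joint): hinge angle of the hold-down's arm, rad: 0 shut (arm level over the pot, towards clamp -x, 67 mm long), grows to the stop at 1.7 (arm upright beside the pot). An over-centre spring drives it shut below 0.7 and open above 0.7; pushed 45 mm above the hinge, the lever starts moving at about 5 N
- lever_top (a point): top end of the arm's lever: a flat bar 34 mm wide (y) and 8 mm thick that stands straight up from the hinge when shut, this point 76 mm above the hinge. Pushing it along the clamp's +x, away from the pot, lifts the arm; it ends lying along +x
- shelf: two-tier bamboo shelf, fixed: 520 mm wide (its y), 170 mm deep (x), tiers 30 and 120 mm above the table, open above the upper tier. Origin: under its centre at table height
- pepper_mill: dark wooden pepper mill, bystander, 56 mm across, 184 mm high, standing on the table. Origin: centre of its underside
- mug: mug, bystander, 80 mm across plus a handle, 92 mm high, standing on the table. Origin: centre of its underside
- jar: glass jar with steel cap, bystander, 66 mm across, 105 mm high, on the upper tier. Origin: centre of its underside
- scoop: steel scoop, bystander, about 130 mm long and 30 mm high, on the upper tier. Origin: under its middle, handle towards its -x
- silicone_lid: green silicone lid, bystander, 104 mm across, on the lower tier. Origin: centre of its underside
- wooden_spoon: wooden spoon, bystander, 190 mm long, on the lower tier
- bag_clip: aluminium bag clip, bystander, 90 mm long, on the lower tier. Origin: centre of its underside
There are look-alikes about, which are no part of the job. Several things look just like the canister_base: the one meant starts nearest to the robot's base.

How it is judged:
By the outcome, as a careful person would: the job done as asked, in the order asked, and still so for the second after the job is handed in, with the robot touching nothing.
It also fails if it takes over 72 s, if anything falls off the work surface, if the arm or the gripper's body presses on something with over 40 N, if the wrist force passes 120 N, or if a joint passes its speed limit or range.

## Working session

There is one attempt and no reset: what is moved stays moved. The work goes in short steps, Python scripts to look and compute and a tool call to move; the robot and the scene stay as the last step left them, time stands still between calls to the robot, and variables do not carry over. Pictures are saved under pics/ and viewed, at most 10 in all, crops included, and the job is handed in when it is done.

Besides the shell and the picture viewer there is one more tool, called after "Call:" by a JSON object that holds its "name" and its "arguments", one argument or row to a line. send_rows: Moves the arm, as the interface text tells. Its arguments: {"type":"object","properties":{"targets":{"type":"array"},"grip_force":{"type":"number"}},"required":["targets"]}

```bash
mkdir -p pics
cat > h.py <<'E'
from workcell import env, optics
import numpy as np, cv2
def cam(n):
    c=optics.camera_info(n); return np.array(c["camera_matrix"]),np.array(c["R"]),np.array(c["t"])
def ray(n,px,z):  # pixel -> world point at height z
    K,R,t=cam(n); d=R.T@np.linalg.inv(K)@[px[0],px[1],1]; o=-R.T@t
    return o+d*(z-o[2])/d[2]
def cloud(n,dep):
    K,R,t=cam(n); v,u=np.mgrid[:420,:560]
    p=np.stack([u*dep,v*dep,dep],-1)@np.linalg.inv(K).T
    return (p-t)@R
def proj(n,X):
    K,R,t=cam(n); p=K@(R@np.array(X)+t); return p[:2]/p[2]
def save(n,im): cv2.imwrite("pics/"+n,im[:,:,::-1])
E
python3 - <<'E'
from h import *
print({k:np.round(v,2).tolist() if not np.isscalar(v) else v for k,v in env.state().items()})
for n in("scene","top"):
    im,d=optics.grab_frame(n); save(n+"0.png",im); np.save(n+"0.npy",d)
    K,R,t=cam(n); print(n,(-R.T@t).round(),R[2].round(2))
    for k in ["canister_base","cover","cover_knob","cover_handle","pot","clamp","clamp_hinge","lever_top","shelf","pepper_mill","mug","jar"]:
        for r in optics.place_of(n,k): print(k,np.round(r["at"],1),round(r["conf"],2))
E
```

```text
{'time_s': 0.0, 'qpos': [-68.93, 18.35, 89.71, 0.0, 72.04, -1.15], 'qvel': [-0.02, 0.04, 0.0, -0.01, -0.04, 0.05], 'effort': [0.0, -41.24, -23.2, 0.07, 0.05, -0.0], 'ee_pos': [217.24, -531.84, 213.12], 'ee_rot': [-179.9, -0.0, 22.22], 'force': [-0.03, 0.3, -0.4], 'torque': [-0.01, 0.01, 0.02], 'gripper_force': 0.0, 'gripper_width': 91.147899313221}
scene [1397. -456. 1117.] [-0.63  0.3  -0.71]
canister_base [349.2 189.9] 0.67
canister_base [419.2 218.5] 0.6
cover [198.  239.6] 0.8
cover [218.9 232.8] 0.36
cover_knob [191.7 216.8] 0.57
cover_handle [222.3 234.2] 0.63
cover_handle [300.2 266.9] 0.52
pot [244.9 247.3] 0.61
clamp [246.2 247.6] 0.76
clamp_hinge [249.9 246.6] 0.96
lever_top [253.6 221.9] 0.75
lever_top [243.2 250.5] 0.37
shelf [300.3 265.2] 0.86
shelf [298.6 229.8] 0.68
pepper_mill [268.2 213.3] 0.97
jar [298.  230.1] 0.8
jar [346.2 212.4] 0.68
jar [244.9 250.4] 0.44
top [ 328.  -45. 1164.] [ 0.18  0.02 -0.98]
canister_base [181.8 262.3] 0.92
canister_base [144.8 189.2] 0.61
canister_base [195.1 254.4] 0.43
canister_base [217.1 189.8] 0.32
cover [360.1 255. ] 0.85
cover_knob [363.4 255.2] 0.44
cover_handle [340.  236.5] 0.69
cover_handle [183.2 262.1] 0.5
pot [336.3 182.9] 0.77
clamp [336. 183.] 0.68
clamp_hinge [338.5 151.2] 0.79
lever_top [346.5 140. ] 0.71
lever_top [278.9 187.1] 0.39
shelf [278.2 189. ] 0.64
pepper_mill [279.8 262.6] 0.7
mug [419.4 193.9] 0.83
jar [278.1 184.5] 0.8
```

```bash
python3 -c "
import cv2
a=cv2.imread('pics/top0.png')[90:340,100:460]; cv2.imwrite('pics/topc.png',cv2.resize(a,(800,555),interpolation=3))
a=cv2.imread('pics/scene0.png')[150:330,160:460]; cv2.imwrite('pics/scenec.png',cv2.resize(a,(800,480),interpolation=3))"
```

```text
(no output)
```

View pics/topc.png

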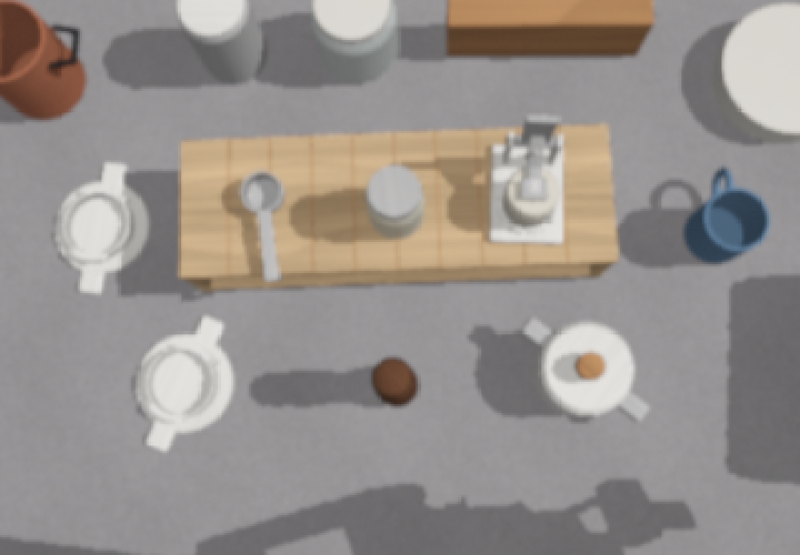

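View pics/scenec.png

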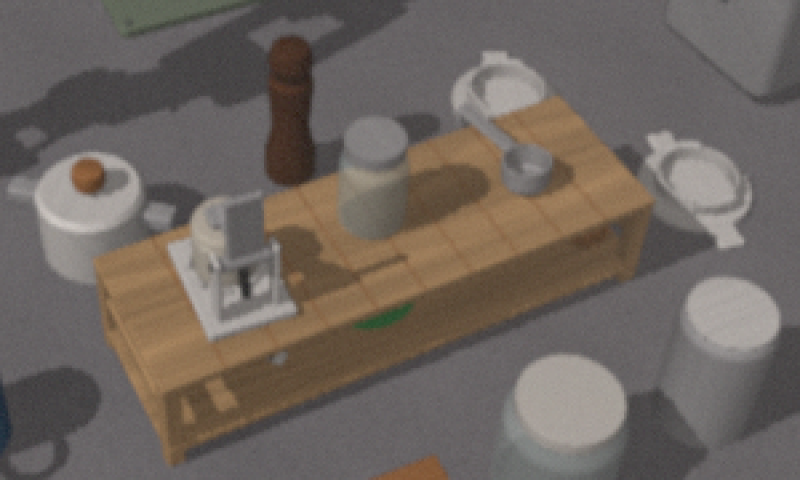

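The top view (crop scale 2.22, offset 100,90) shows two bases: crop (185,383), full px (182,262), and crop (100,225), px (145,189). The near one, lower in the image and so closer to the robot, is the one I want. The cover is at px (363,255) and the pot in the clamp at px (337,180), with the lever at the back (away from the robot). The pale lids at the top of the picture are distractors.

Run:
```python
from h import *
from scipy.optimize import least_squares
P={n:cloud(n,np.load(n+"0.npy")).reshape(-1,3) for n in("top","scene")}
b0=ray("top",(181.8,262.3),8); print("base",b0,"far",ray("top",(144.8,189.2),8), [ray("scene",p,8).round() for p in((349.2,189.9),(419.2,218.5))])
c0=ray("top",(360.1,255),0); print("cover",c0,ray("scene",(198,239.6),0),"knob",ray("top",(363.4,255.2),84),ray("scene",(191.7,216.8),84),"handle",ray("top",(340,236.5),60),ray("scene",(222.3,234.2),60))
print("clamp",ray("top",(336,183),120),ray("scene",(246.2,247.6),120),"pot",ray("top",(336.3,182.9),130),ray("scene",(244.9,247.3),130),"hinge",ray("top",(338.5,151.2),197.5),ray("scene",(249.9,246.6),197.5),"lev",ray("top",(346.5,140),273.5),ray("scene",(253.6,221.9),273.5))
def near(n,c,r,z0,z1):
    p=P[n];q=p[:,:2]-c[:2]; return p[(np.hypot(*q.T)<r)&(p[:,2]>z0)&(p[:,2]<z1)]
def circ(p):
    s=least_squares(lambda a:np.hypot(p[:,0]-a[0],p[:,1]-a[1])-a[2],[*p[:,:2].mean(0),40]).x;return s.round(1)
for n in P:
    q=near(n,b0,110,4,60); print(n,"base pts",len(q),"mid",q[:,:2].mean(0).round(1),((q[:,:2].max(0)+q[:,:2].min(0))/2).round(1), "zpct",np.percentile(q[:,2],[5,25,50,75,95]).round(1))
    c=q[:,:2].mean(0)
    for it in range(5):
        r=np.hypot(*(q[:,:2]-c).T); f=q[(r>66)&(r<98)]
        th=np.arctan2(f[:,1]-c[1],f[:,0]-c[0]); a=np.angle(np.exp(2j*th).mean())/2
        u=np.array([np.cos(a),np.sin(a)]);s=(f[:,:2]-c)@u
    print(" foot ang",np.degrees(a).round(1),"n",(s>0).sum(),(s<0).sum(),"ctr feet",((f[s>0,:2].mean(0)+f[s<0,:2].mean(0))/2).round(1))
    q=near(n,ray("top",(363.4,255.2),84),110,78,90); print(" cover top",len(q),q.mean(0).round(1),((q[:,:2].max(0)+q[:,:2].min(0))/2).round(1),np.ptp(q[:,:2],0).round(1))
    c=((q[:,:2].max(0)+q[:,:2].min(0))/2)
    q=near(n,c,100,94,118); print(" knob",len(q),q.mean(0).round(1),q[:,2].max().round(1))
    q=near(n,c,95,35,76);r=np.hypot(*(q[:,:2]-c).T);f=q[(r>63)]; th=np.arctan2(f[:,1]-c[1],f[:,0]-c[0]); print(" handles",len(f),np.degrees(np.angle(np.exp(2j*th).mean())/2).round(1),np.percentile(f[:,2],90))
    c=ray("top",(336.3,182.9),130)
    q=near(n,c,110,126,134); print(" plate",len(q),q.mean(0).round(1), cv2.minAreaRect(q[:,:2].astype(np.float32)))
    q=near(n,c,45,185,196); print(" pot top",len(q),q.mean(0).round(1),((q[:,:2].max(0)+q[:,:2].min(0))/2).round(1),np.ptp(q[:,:2],0))
    q=near(n,c,140,225,300); print(" lever",len(q),q.mean(0).round(1),q.min(0).round(),q.max(0).round())
```

```text
base [387.18203315 265.91966071   8.        ] far [600.31711909 386.48214186   8.        ] [array([404., 259.,   8.]), array([593., 386.,   8.])]
cover [ 410.52450009 -240.90414385    0.        ] [ 404.63769907 -229.1230366     0.        ] knob [ 404.06916576 -235.42927813   84.        ] [ 393.72391889 -235.29748746   84.        ] handle [ 456.23184038 -177.7236244    60.        ] [ 465.67843391 -175.54290947   60.        ]
clamp [ 591.11928308 -162.85344934  120.        ] [ 584.52564463 -153.04992236  120.        ] pot [ 588.86778284 -162.51204994  130.        ] [ 590.49083732 -158.63264664  130.        ] hinge [ 652.80138925 -161.79197454  197.5       ] [ 648.3107326  -167.69650355  197.5       ] lev [ 654.11598587 -171.46333137  273.5       ] [ 647.15281117 -156.664104    273.5       ]
top base pts 1417 mid [386.6 263.3] [379.7 271.5] zpct [ 4.3  5.6  6.9  9.5 26.6]
 foot ang -21.9 n 60 64 ctr feet [386.6 263.1]
 cover top 1149 [ 402.6 -235.8   82.3] [ 402.8 -236.4] [105.7 108.8]
 knob 141 [ 403.1 -235.3  109.7] 115.6
 handles 185 51.7 70.25478413984233
 plate 595 [ 597.6 -159.1  128.9] ((606.1336059570312, -137.167236328125), (134.52914428710938, 118.0968017578125), 88.51254272460938)
 pot top 287 [ 587.3 -162.7  190. ] [ 591.9 -164. ] [57.01974054 57.40514426]
 lever 167 [ 638.4 -151.6  252.4] [ 562. -182.  225.] [651. -25. 274.]
scene base pts 625 mid [370.5 268.7] [365.6 264.6] zpct [ 4.6  6.7  9.4 17.9 28.4]
 foot ang -88.2 n 20 23 ctr feet [350.6 269.1]
 cover top 786 [ 414.7 -237.2   83.4] [ 410.2 -235.2] [110.4 109.4]
 knob 137 [ 410.6 -236.   107.9] 116.1
 handles 192 51.9 71.45969927089966
 plate 620 [ 629.4 -171.4  129.8] ((604.1441040039062, -139.09902954101562), (131.46865844726562, 133.63441467285156), 88.22329711914062)
 pot top 133 [ 595.6 -178.6  191.1] [ 593.9 -170.3] [56.46248842 41.67522093]
 lever 279 [ 646.8 -155.2  250.4] [ 566. -182.  225.] [655. -23. 276.]
```

```bash
cat > fit.py <<'E'
from h import *
from scipy.optimize import minimize
def cyl(r,z0,z1,n=48):
    a=np.linspace(0,2*np.pi,n); return np.array([[r*np.cos(t),r*np.sin(t),z] for t in a for z in(z0,z1)])
def box(x0,x1,y0,y1,z0,z1): return np.array([[x,y,z] for x in(x0,x1) for y in(y0,y1) for z in(z0,z1)],float)
M=dict(base=[cyl(62,0,8),box(-89,89,-15,15,0,8),cyl(44,8,28)],
 cover=[cyl(56,0,84),box(-89,89,-12,12,50,70),cyl(17,90,112)],
 plate=[box(-49,69,-42,42,0,10)],pot=[cyl(30,0,62)])
S=6
def rend(n,m,x,y,a,z=0):
    K,R,t=cam(n);c,s=np.cos(a),np.sin(a);im=np.zeros((420*S,560*S),np.uint8)
    for p in M[m]:
        w=p@np.array([[c,-s,0],[s,c,0],[0,0,1]]).T+[x,y,z]
        q=(w@R.T+t)@K.T;q=(q[:,:2]/q[:,2:]+.5)*S
        cv2.fillConvexPoly(im,cv2.convexHull(np.round(q).astype(np.int32)),255)
    return cv2.resize(im,(560,420),interpolation=cv2.INTER_AREA)/255.
def fit(n,m,mask,x0,z=0):
    f=lambda v:np.abs(rend(n,m,v[0],v[1],v[2]/50,z)-mask).sum()
    r=minimize(f,[x0[0],x0[1],x0[2]*50],method="Nelder-Mead",options=dict(initial_simplex=np.array([x0[0],x0[1],x0[2]*50])+np.array([[0,0,0],[8,0,0],[0,8,0],[0,0,8]]),xatol=.1,fatol=.2)).x
    return np.round([r[0],r[1],np.degrees(r[2]/50)],1),round(f(r)),round(mask.sum())
E
python3 - <<'E'
from fit import *
for n in("scene","top"):
    im,_=optics.grab_frame(n); g=im.mean(2)
    for k,m,x0 in(("canister_base","base",(387,264,-.38)),("cover","cover",(405,-236,.9))):
        rr=optics.silhouettes(n,k); px=proj(n,[*x0[:2],20])
        rr=[r for r in rr if np.hypot(*(np.array(r["at"])-px))<20]
        for r in rr[:2]: print(n,k,round(r["conf"],2),fit(n,m,r["mask"].astype(float),x0))
        w=cv2.dilate(rend(n,m,*x0),np.ones((9,9)))>0
        th,_=cv2.threshold(g[w].astype(np.uint8),0,255,cv2.THRESH_OTSU)
        mk=(w&(g>th)).astype(float)
        if m=="cover": mk=np.maximum(mk,(w&(im[:,:,0]>im[:,:,2]+30.)))
        print("  otsu",th,fit(n,m,mk,x0))
    print(np.round([ray(n,r["at"],273.5) for r in optics.place_of(n,"lever_top")[:1]],1))
    r=optics.silhouettes(n,"lever_top"); print([(round(q["conf"],2),q["at"],int(q["mask"].sum())) for q in r])
    r=optics.silhouettes(n,"scoop"); print([(round(q["conf"],2),ray(n,q["at"],140).round()) for q in r])
    r=optics.silhouettes(n,"pepper_mill"); print([(round(q["conf"],2),ray(n,q["at"],100).round()) for q in r])
E
```

```text
scene canister_base 0.6 (array([356.7, 273.2, -36.2]), 420, 601)
  otsu 132.0 (array([357.4, 268.1, -34.3]), 499, 549)
scene cover 0.88 (array([ 406. , -235.7,   50.9]), 304, 1793)
  otsu 129.0 (array([ 414.2, -235.3,   40. ]), 690, 1721)
[[ 652.4 -167.4  273.5]]
[(0.55, [248.9, 237.7], 522)]
[(0.82, array([588., 147., 140.]))]
[(0.86, array([405., -15., 100.]))]
top canister_base 0.57 (array([387.7, 264.7, -22.3]), 72, 1720)
  otsu 184.0 (array([388.6, 263.6, -22.1]), 209, 1564)
top cover 0.62 (array([ 403.5, -236.7,   52.3]), 106, 1720)
  otsu 176.0 (array([ 404.3, -237.9,   53.2]), 415, 1404)
[[ 652.2 -168.2  273.5]]
[(0.67, [340.7, 155.9], 435)]
[(0.96, array([590., 147., 140.])), (0.16, array([ 661., -176.,  140.]))]
[(0.66, array([383., -10., 100.]))]
```

Run:
```python
from fit import *
for n in("top","scene"):
    P=cloud(n,np.load(n+"0.npy"));p=P.reshape(-1,3)
    s=lambda x0,x1,y0,y1,z0,z1:p[(p[:,0]>x0)&(p[:,0]<x1)&(p[:,1]>y0)&(p[:,1]<y1)&(p[:,2]>z0)&(p[:,2]<z1)]
    q=s(520,690,-230,-95,125.5,134);print(n,"plate",len(q),[np.percentile(q[:,i],[1,4,96,99]).round(1) for i in(0,1)],[np.round(v,1) for v in cv2.minAreaRect(q[:,:2].astype(np.float32))])
    q=s(520,640,-230,-95,180,197);print("pottop",len(q),[np.percentile(q[:,i],[1,5,95,99]).round(1) for i in(0,1)],q[:,2].mean())
    q=s(540,760,-230,-95,215,300);print("lever",len(q),[np.percentile(q[:,i],[1,50,99]).round(1) for i in(0,1,2)])
    for z in range(215,280,15):
        k=q[(q[:,2]>=z)&(q[:,2]<z+15)]; print("  ",z,len(k),k.mean(0).round(1) if len(k) else "")
    im,_=optics.grab_frame(n)
    if n=="top":
        r=[r for r in optics.silhouettes(n,"pot")][0]; print(r["conf"],fit(n,"pot",r["mask"].astype(float),(591,-164,0),130))
        hs=cv2.cvtColor(im,cv2.COLOR_RGB2HSV); mk=np.zeros((420,560))
        w=cv2.dilate(rend(n,"plate",592,-163,0,120),np.ones((9,9)))>0
        mk[w]=(hs[...,1][w]<40); print("plate",fit(n,"plate",mk,(592,-163,0),120))
        a=im[120:220,290:400]
    else: a=im[200:300,200:310]
    save("clamp_%s.png"%n,cv2.resize(a,None,fx=5,fy=5,interpolation=cv2.INTER_CUBIC))
```

```text
top plate 624 [array([546.4, 548.7, 657.3, 660.5]), array([-204.9, -203.6, -123. , -122.4])] [array([ 605.5, -163.4]), array([ 82.2, 118.1]), np.float64(88.5)]
pottop 320 [array([562.9, 565.3, 615. , 637.7]), array([-192.7, -189.5, -137.9, -135.3])] 189.7333222634158
lever 201 [array([627.7, 643. , 650.5]), array([-181.3, -164.9, -148.5]), array([216.9, 247.7, 273.9])]
   215 65 [ 637.9 -164.7  221.8]
   230 32 [ 643.4 -163.4  237.8]
   245 31 [ 643.  -165.7  253. ]
   260 73 [ 645.7 -164.3  269.5]
   275 0 
0.9 (array([ 590.6, -162.8,    0.6]), 216, 378)
plate (array([ 598.9, -164.7,   -1.8]), 83, 1521)
scene plate 632 [array([549.9, 555.9, 665.7, 668. ]), array([-205.5, -203.8, -126.8, -123.1])] [array([ 608.9, -162.8]), array([ 84.4, 122.7]), np.float64(88.2)]
pottop 151 [array([566.3, 569.2, 618.5, 620.8]), array([-191. , -189.9, -159.4, -153.5])] 190.61651685636878
lever 304 [array([645.1, 651.9, 654.8]), array([-181. , -165.2, -148.3]), array([215.7, 248.3, 275.4])]
   215 70 [ 651.8 -165.9  222.3]
   230 70 [ 652.  -165.6  237.9]
   245 69 [ 651.7 -165.3  252.8]
   260 89 [ 650.6 -163.8  268.5]
   275 6 [ 651.7 -168.6  275.7]
```

View pics/clamp_top.png

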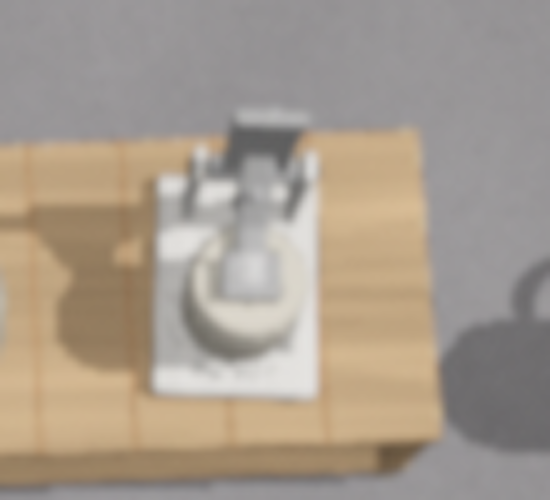

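Choice confirmed in this crop: the pot sits in the clamp, with its lid at crop (245,290), px (339,178). The lever at crop (265,140) leans toward the image top because of its height. The clamp is at about (592,-164) with yaw about -1.6°, and its hinge and lever are at x≈647.

First move: take the closed fingers to just ahead of the lever.

Call:
{"name": "send_rows", "arguments": {
  "targets": [
    [[0, 0, -0.022, 0.16, 0.153, 0.04, 1], [0, 0, -0.022, 0.16, 0.153, 0.04, 1], [0, 0, -0.022, 0.16, 0.153, 0.04, 1], [0, 0, -0.022, 0.16, 0.153, 0.04, 1], [0, 0, -0.022, 0.16, 0.153, 0.04, 1], [0, 0, -0.022, 0.16, 0.153, 0.04, 1], [0, 0, -0.022, 0.16, 0.153, 0.04, 1], [0, 0, -0.022, 0.16, 0.153, 0.04, 1], [0, 0, -0.022, 0.16, 0.153, 0.04, 1], [0, 0, -0.022, 0.16, 0.153, 0.04, 1], [0, 0, -0.022, 0.16, 0.153, 0.04, 1], [0, 0, -0.022, 0.16, 0.153, 0.04, 1]]
  ],
  "grip_force": 25
}}

```text
time_s: 3.35
ee_pos: [602.6, -163.6, 310.4]
ee_rot: [180.0, -0.0, -1.6]
force: [-0.6, -0.5, 0.1]
gripper_width: 0.8
gripper_force: 0.0
```

Call:
{"name": "send_rows", "arguments": {
  "targets": [
    [[0, 0, 0, 0.025, 0, -0.13, 1], [0, 0, 0, 0.025, 0, -0.13, 1], [0, 0, 0, 0, 0, -0.12, 1], [0, 0, 0, 0.04, 0, 0, 1], [0, 0, 0, 0.04, 0, 0, 1], [0, 0, 0, 0.04, 0, 0, 1], [0, 0, 0, 0.04, 0, 0, 1]]
  ]
}}

```text
time_s: 4.05
ee_pos: [641.5, -165.5, 234.3]
ee_rot: [180.0, 0.4, -1.6]
force: [-7.4, -0.5, -1.8]
gripper_width: 0.5
gripper_force: 2.9
```

Call:
{"name": "send_rows", "arguments": {
  "targets": [
    [[0, 0, 0, 0.04, 0, 0, 1], [0, 0, 0, 0.04, 0, 0, 1], [0, 0, 0, 0.04, 0, 0, 1], [0, 0, 0, 0.04, 0, 0, 1], [0, 0, 0, 0.04, 0, 0, 1], [0, 0, 0, 0.03, 0, 0, 1]]
  ]
}}

```text
time_s: 4.65
ee_pos: [690.7, -165.1, 234.2]
ee_rot: [180.0, -0.1, -1.5]
force: [0.5, 0.2, -0.2]
gripper_width: 0.4
gripper_force: 0.0
```

Call:
{"name": "send_rows", "arguments": {
  "targets": [
    [[0, 0, 0, 0, 0, 0.15, 1], [0, 0, 0, 0, 0, 0.25, 1], [0, 0, 0, -0.15, 0, 0.15, 0], [0, 0, 0, -0.2, 0, 0, -1], [0, 0, 0, -0.15, 0, 0, -1], [0, 0, 0, 0, 0, 0, -1]]
  ]
}}

```text
time_s: 5.25
ee_pos: [586.6, -165.1, 346.0]
ee_rot: [180.0, -0.0, -1.6]
force: [-0.0, 1.0, 0.3]
gripper_width: 29.5
gripper_force: 0.0
```

Run:
```python
from fit import *
im,d=optics.grab_frame("scene"); np.save("s1.npy",d)
a=cv2.resize(im[180:310,180:330],None,fx=3,fy=3,interpolation=3)
it,dt=optics.grab_frame("top"); b=cv2.resize(it[200:330,120:240],None,fx=3,fy=3,interpolation=3)
save("c1.png",np.hstack([a,b]))
p=cloud("scene",d).reshape(-1,3)
q=p[(abs(p[:,1]+164)<20)&(p[:,0]>570)&(p[:,0]<760)&(p[:,2]>195)&(p[:,2]<300)]
for z in range(195,280,15):
    k=q[(q[:,2]>=z)&(q[:,2]<z+15)]; print(z,len(k),k.mean(0).round(1) if len(k) else "")
s=env.state();print(s["ee_pos"],s["gripper_width"],s["qpos"])
```

```text
195 270 [ 671.5 -166.5  199.4]
210 68 [ 664.  -165.5  216.9]
225 34 [ 657.  -165.4  231.3]
240 46 [ 658.5 -165.2  247.5]
255 66 [ 658.4 -165.5  261.4]
270 0 
[ 589.73988544 -165.17856549  344.80413775] 37.824546682259324 [-1.67284795e+01  1.91642734e+01  6.99619315e+01  1.03414377e-02
  9.07516298e+01  7.48298789e+01]
```

View pics/c1.png

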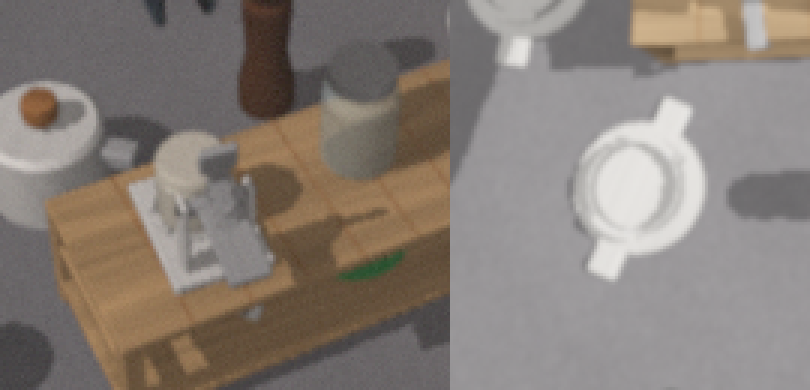

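The arm stands upright at crop (215,160), the lever lies back at (240,240), and the pot is free at (195,170). The near base at crop (630,185), px (180,262), has its feet diagonal as measured. Next I descend on the pot.

Call:
{"name": "send_rows", "arguments": {
  "targets": [
    [[0, 0, 0, 0, 0, -0.1, -1], [0, 0, 0, 0, 0, -0.1, -1], [0, 0, 0, 0, 0, -0.1, -1], [0, 0, 0, 0, 0, -0.1, -1], [0, 0, 0, 0, 0, -0.1, -1], [0, 0, 0, 0, 0, -0.1, -1], [0, 0, 0, 0, 0, -0.1, -1], [0, 0, 0, 0, 0, -0.1, -1], [0, 0, 0, 0, 0, -0.08, -1], [0, 0, 0, 0, 0, -0.05, -1], [0, 0, 0, 0, 0, 0, -1]]
  ]
}}

```text
time_s: 6.45
ee_pos: [589.6, -164.8, 155.9]
ee_rot: [-179.9, 0.2, -1.5]
force: [0.4, -0.4, -0.4]
gripper_width: 91.0
gripper_force: 0.0
```

Call:
{"name": "send_rows", "arguments": {
  "targets": [
    [[0, 0, 0, 0, 0, 0, 1], [0, 0, 0, 0, 0, 0, 1], [0, 0, 0, 0, 0, 0, 1], [0, 0, 0, 0, 0, 0, 1], [0, 0, 0, 0, 0, 0, 1], [0, 0, 0, 0, 0, 0, 1], [0, 0, 0, 0, 0, 0, 1]]
  ],
  "grip_force": 25
}}

```text
time_s: 7.15
ee_pos: [589.9, -164.7, 158.8]
ee_rot: [-180.0, -0.1, -1.5]
force: [-0.2, 2.8, 5.2]
gripper_width: 59.0
gripper_force: 25.0
```

Call:
{"name": "send_rows", "arguments": {
  "targets": [
    [[0, 0, 0, 0, 0, 0.05, 1], [0, 0, 0, 0, 0, 0.1, 1], [0, 0, 0, 0, 0, 0.125, 1], [0, 0, 0, 0, 0, 0.125, 1], [0, 0, 0, 0, 0, 0.125, 1], [0, 0, 0, 0, 0, 0.125, 1]]
  ]
}}

```text
time_s: 7.75
ee_pos: [588.8, -165.8, 288.7]
ee_rot: [179.9, 0.1, -1.6]
force: [0.4, -0.7, -2.1]
gripper_width: 59.1
gripper_force: 25.0
```

Call:
{"name": "send_rows", "arguments": {
  "targets": [
    [[0, 0, 0, -0.05, 0.107, 0, 1], [0, 0, 0, -0.1, 0.21, 0, 1], [0, 0, 0, -0.1, 0.21, 0, 1], [0, 0, 0, -0.1, 0.21, 0, 1], [0, 0, 0, -0.1, 0.21, 0, 1], [0, 0, 0, -0.1, 0.21, 0, 1], [0, 0, 0, -0.1, 0.21, -0.1, 1], [0, 0, 0, -0.1, 0.21, -0.1, 1], [0, 0, 0, -0.1, 0.21, -0.1, 1], [0, 0, 0, -0.1, 0.21, -0.1, 1], [0, 0, 0, -0.07, 0.153, -0.1, 1], [0, 0, 0, 0, 0, 0, 1]]
  ]
}}

```text
time_s: 8.95
ee_pos: [383.3, 264.0, 186.3]
ee_rot: [179.8, 0.3, -1.3]
force: [-0.3, -1.4, -1.4]
gripper_width: 58.7
gripper_force: 25.0
```

Call:
{"name": "send_rows", "arguments": {
  "targets": [
    [[0, 0, 0, 0.007, 0.003, -0.1, 1], [0, 0, 0, 0, 0, -0.15, 1], [0, 0, 0, 0, 0, -0.15, 1], [0, 0, 0, 0, 0, -0.15, 1], [0, 0, 0, 0, 0, -0.1, 1], [0, 0, 0, 0, 0, -0.05, 1], [0, 0, 0, 0, 0, 0, 1]]
  ]
}}

```text
time_s: 9.65
ee_pos: [387.8, 262.4, 48.3]
ee_rot: [179.9, 0.1, -1.6]
force: [-0.1, -1.1, -2.4]
gripper_width: 58.8
gripper_force: 25.0
```

Run:
```python
from h import *
print(np.mean([(optics.grab_frame("top"),env.state()["ee_pos"])[1] for _ in range(4)],0).round(1))
im,d=optics.grab_frame("top");it,ds=optics.grab_frame("scene")
save("c2.png",np.hstack([cv2.resize(im[200:330,120:240],None,fx=3,fy=3,interpolation=3),cv2.resize(it[120:250,280:410],None,fx=3,fy=3,interpolation=3)]))
```

```text
[388.8 263.5  49.8]
```

View pics/c2.png

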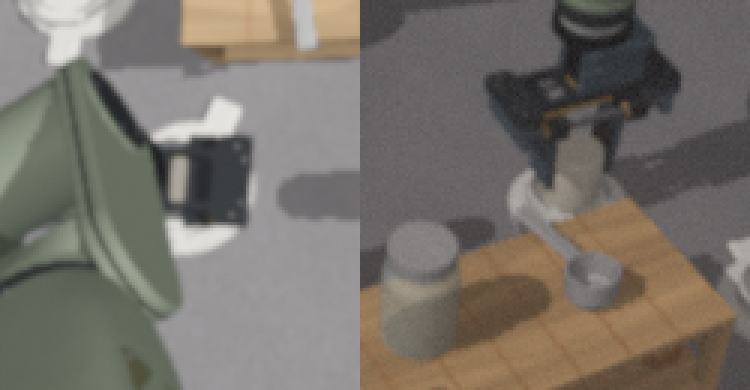

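The pot hangs upright over the collar and about centred (scene crop (580,180)). I'll shift it by (-3,+1) and lower it until it touches.

Call:
{"name": "send_rows", "arguments": {
  "targets": [
    [[0, 0, 0, -0.016, 0.005, -0.02, 1], [0, 0, 0, 0, 0, -0.02, 1], [0, 0, 0, 0, 0, -0.01, 1], [0, 0, 0, 0, 0, -0.01, 1], [0, 0, 0, 0, 0, -0.005, 1]]
  ]
}}

```text
time_s: 10.45
ee_pos: [384.5, 264.4, 36.7]
ee_rot: [180.0, 0.0, -1.5]
force: [-4.8, -3.8, 17.1]
gripper_width: 59.4
gripper_force: 25.0
```

Call:
{"name": "send_rows", "arguments": {
  "targets": [
    [[0, 0, 0, 0, 0, 0.003, 1], [0, 0, 0, 0, 0, 0, -1], [0, 0, 0, 0, 0, 0, -1], [0, 0, 0, 0, 0, 0, -1], [0, 0, 0, 0, 0, 0, -1], [0, 0, 0, 0, 0, 0.05, -1], [0, 0, 0, 0, 0, 0.1, -1], [0, 0, 0, 0, 0, 0.2, -1], [0, 0, 0, 0, 0, 0.2, -1], [0, 0, 0, 0, 0, 0.2, -1], [0, 0, 0, 0, -0.1, 0.2, -1]]
  ]
}}

```text
time_s: 11.55
ee_pos: [384.8, 245.4, 229.1]
ee_rot: [-179.9, -0.1, -1.4]
force: [0.9, 0.7, -0.2]
gripper_width: 91.4
gripper_force: 0.0
```

Call:
{"name": "send_rows", "arguments": {
  "targets": [
    [[0, 0, 0, 0.009, -0.21, 0, -1], [0, 0, 0, 0.009, -0.21, 0, -1], [0, 0, 0, 0.009, -0.21, 0, -1], [0, 0, 0, 0.009, -0.21, 0, -1], [0, 0, 0, 0.009, -0.21, 0, -1], [0, 0, 0, 0.009, -0.21, 0, -1], [0, 0, 0, 0.009, -0.21, 0, -1], [0, 0, 0, 0.009, -0.21, 0, -1], [0, 0, 0, 0.009, -0.21, 0, -1], [0, 0, 0, 0.009, -0.21, 0, -1], [0, 0, 0, 0.005, -0.21, -0.1, -1], [0, 0, 0, 0, -0.09, -0.1, -1]]
  ]
}}

```text
time_s: 12.75
ee_pos: [404.1, -239.2, 187.3]
ee_rot: [179.8, -0.2, -1.7]
force: [-0.1, 0.4, 0.4]
gripper_width: 90.8
gripper_force: 0.0
```

Run:
```python
from fit import *
im,d=optics.grab_frame("top");it,ds=optics.grab_frame("scene")
save("c3.png",np.hstack([cv2.resize(im[200:330,120:240],None,fx=3,fy=3,interpolation=3),cv2.resize(it[150:280,180:310],None,fx=3,fy=3,interpolation=3)]))
for r in optics.silhouettes("top","pot")[:2]: print(r["conf"],r["at"],fit("top","pot",r["mask"].astype(float),(388,265,0),8))
p=cloud("top",d).reshape(-1,3);q=p[(np.hypot(p[:,0]-388,p[:,1]-265)<45)&(p[:,2]>62)]
print(len(q),q.mean(0).round(1),((q.min(0)+q.max(0))/2).round(1),np.ptp(q,0))
for r in optics.silhouettes("top","canister_base")[:3]: print(r["conf"],r["at"],fit("top","base",np.maximum(r["mask"].astype(float),0),(388,265,-.38)))
print(np.mean([(optics.grab_frame("top"),env.state()["ee_pos"])[1] for _ in range(4)],0).round(1))
```

```text
0.82 [179.4, 264.7] (array([385.7, 261.2,   8.3]), 43, 470)
382 [385.9 261.5  67.8] [386.5 262.4  68.4] [56.7358416  57.77296977 12.81930749]
0.9 [189.2, 265.2] (array([387.7, 264.5, -22.1]), 523, 1247)
0.77 [144.3, 193.7] (array([1405.2,  147.1, -855. ]), 1531, 1531)
[ 404.1 -235.   187.7]
```

View pics/c3.png

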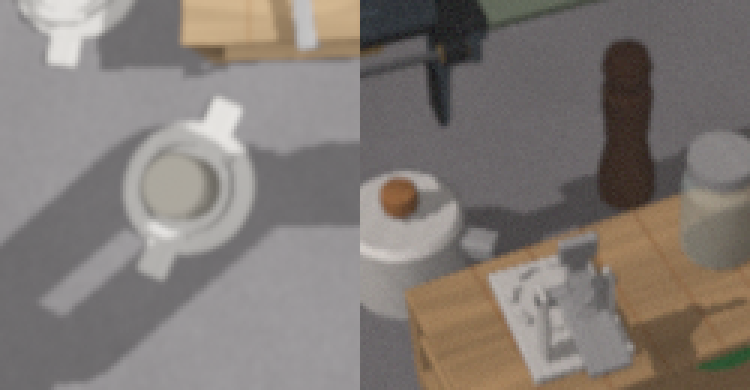

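The pot stands upright in the collar at crop (175,185), and the clamp stays open and empty. Now to the knob.

Call:
{"name": "send_rows", "arguments": {
  "targets": [
    [[0, 0, 0, 0, -0.006, -0.1, -1], [0, 0, 0, 0, 0, -0.1, -1], [0, 0, 0, 0, 0, -0.1, -1], [0, 0, 0, 0, 0, -0.1, -1], [0, 0, 0, 0, 0, -0.06, -1], [0, 0, 0, 0, 0, -0.03, -1], [0, 0, 0, 0, 0, 0, -1]]
  ]
}}

```text
time_s: 13.85
ee_pos: [403.7, -236.2, 88.6]
ee_rot: [-180.0, 0.0, -1.5]
force: [-0.1, 0.5, 0.6]
gripper_width: 91.1
gripper_force: 0.0
```

Call:
{"name": "send_rows", "arguments": {
  "targets": [
    [[0, 0, 0, 0, 0, 0, 1], [0, 0, 0, 0, 0, 0, 1], [0, 0, 0, 0, 0, 0, 1], [0, 0, 0, 0, 0, 0, 1], [0, 0, 0, 0, 0, 0, 1], [0, 0, 0, 0, 0, 0, 1], [0, 0, 0, 0, 0, 0, 1], [0, 0, 0, 0, 0, 0, 1], [0, 0, 0, 0, 0, 0, 1]]
  ],
  "grip_force": 30
}}

```text
time_s: 14.75
ee_pos: [403.6, -236.6, 88.6]
ee_rot: [-180.0, 0.0, -1.6]
force: [0.2, 0.6, 1.0]
gripper_width: 32.9
gripper_force: 30.0
```

Call:
{"name": "send_rows", "arguments": {
  "targets": [
    [[0, 0, 0, 0, 0, 0.03, 1], [0, 0, 0, 0, 0, 0.08, 1], [0, 0, 0, 0, 0, 0.125, 1], [0, 0, 0, 0, 0, 0.15, 1], [0, 0, 0, 0, 0, 0.15, 1], [0, 0, 0, 0, 0, 0.15, 1], [0, 0, 0, 0, 0, 0.15, 1], [0, 0, 0, 0, 0, 0.15, 1], [0, 0, 0, 0, 0, 0.06, 1], [0, 0, 0, 0, 0, 0, 1]]
  ]
}}

```text
time_s: 15.75
ee_pos: [404.1, -237.2, 298.6]
ee_rot: [179.9, -0.1, -1.5]
force: [-0.7, -0.2, -4.9]
gripper_width: 33.3
gripper_force: 30.0
```

Call:
{"name": "send_rows", "arguments": {
  "targets": [
    [[0, 0, 0.015, -0.007, 0.15, 0, 1], [0, 0, 0.015, -0.007, 0.22, 0, 1], [0, 0, 0.015, -0.007, 0.22, 0, 1], [0, 0, 0.015, -0.007, 0.22, 0, 1], [0, 0, 0.015, -0.007, 0.22, 0, 1], [0, 0, 0.015, -0.007, 0.22, 0, 1], [0, 0, 0.015, -0.007, 0.22, 0, 1], [0, 0, 0.015, -0.007, 0.22, 0, 1], [0, 0, 0.015, -0.007, 0.22, 0, 1], [0, 0, 0.015, -0.007, 0.22, 0, 1], [0, 0, 0.015, -0.007, 0.22, 0, 1], [0, 0, 0.013, -0.005, 0.15, 0, 1]]
  ]
}}

```text
time_s: 16.95
ee_pos: [385.8, 265.3, 295.0]
ee_rot: [180.0, 0.2, 14.6]
force: [0.0, -0.3, -4.4]
gripper_width: 33.4
gripper_force: 30.0
```

Call:
{"name": "send_rows", "arguments": {
  "targets": [
    [[0, 0, 0, 0, 0, -0.1, 1], [0, 0, 0, 0, 0, -0.15, 1], [0, 0, 0, 0, 0, -0.15, 1], [0, 0, 0, 0, 0, -0.1, 1], [0, 0, 0, 0, 0, -0.08, 1], [0, 0, 0, 0, 0, 0, 1]]
  ]
}}

```text
time_s: 17.55
ee_pos: [384.4, 261.3, 177.4]
ee_rot: [179.8, 0.5, 14.5]
force: [0.7, -0.9, -4.5]
gripper_width: 33.1
gripper_force: 30.0
```

Run:
```python
from fit import *
s=[]
for n in("top","scene"):
    im,d=optics.grab_frame(n); save("d_%s.png"%n,im)
    for i in range(3): optics.camera_info(n); optics.grab_frame(n); s.append(env.state()["ee_pos"])
    for r in optics.silhouettes(n,"cover")[:2]:
        m=r["mask"].astype(float); print(n,r["conf"],np.round(r["at"]),m.sum(),fit(n,"cover",m,(387,265,1.19),s[-1][2]-88))
    p=cloud(n,d).reshape(-1,3); q=p[(np.hypot(p[:,0]-388,p[:,1]-265)<66)&(p[:,2]>87)&(p[:,2]<155)]
    print(len(q),q.min(0).round(),q.max(0).round())
print(np.mean(s,0).round(1))
a=cv2.imread("pics/d_top.png")[190:330,110:250];b=cv2.imread("pics/d_scene.png")[110:250,280:420]
cv2.imwrite("pics/c4.png",np.hstack([cv2.resize(x,(390,390),interpolation=3) for x in(a,b)]))
```

```text
top 0.95 [179. 272.] 600.0 (array([373.6, 229.8,  78.7]), 1580, 600)
144 [329. 203.  88.] [423. 254. 155.]
scene 0.91 [354. 152.] 1579.0 (array([389.6, 263.6,  68.5]), 280, 1579)
scene 0.48 [354. 212.] 414.0 (array([-1102.4,   509.1,   185.1]), 414, 414)
631 [361. 202.  90.] [451. 321. 155.]
[387.3 263.2 181.8]
```

View pics/c4.png

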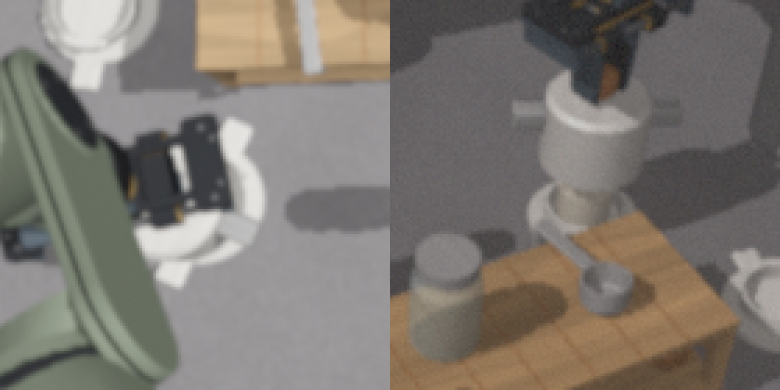

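The cover hangs level, with its handles crosswise to the feet (scene fit 68.5°, target 67.8°). I'll lower it now.

Call:
{"name": "send_rows", "arguments": {
  "targets": [
    [[0, 0, 0, 0.001, 0.004, -0.08, 1], [0, 0, 0, 0, 0, -0.08, 1], [0, 0, 0, 0, 0, -0.07, 1], [0, 0, 0, 0, 0, -0.05, 1], [0, 0, 0, 0, 0, -0.02, 1], [0, 0, 0, 0, 0, -0.015, 1], [0, 0, 0, 0, 0, -0.015, 1], [0, 0, 0, 0, 0, -0.01, 1]]
  ]
}}

```text
time_s: 18.85
ee_pos: [387.7, 264.2, 113.8]
ee_rot: [-180.0, -0.0, 14.5]
force: [-0.0, -0.9, -3.2]
gripper_width: 33.4
gripper_force: 30.0
```

Call:
{"name": "send_rows", "arguments": {
  "targets": [
    [[0, 0, 0, 0, 0, -0.01, 1], [0, 0, 0, 0, 0, -0.01, 1], [0, 0, 0, 0, 0, -0.01, 1]]
  ]
}}

```text
time_s: 19.15
ee_pos: [387.5, 264.0, 107.6]
ee_rot: [-180.0, -0.0, 14.5]
force: [-0.5, -0.5, -4.5]
gripper_width: 33.2
gripper_force: 30.0
```

Rim at about 20 mm, below the collar top, with no contact, so it fits. Continuing down.

Call:
{"name": "send_rows", "arguments": {
  "targets": [
    [[0, 0, 0, 0, 0, -0.015, 1], [0, 0, 0, 0, 0, -0.015, 1], [0, 0, 0, 0, 0, -0.01, 1], [0, 0, 0, 0, 0, -0.01, 1]]
  ]
}}

```text
time_s: 19.55
ee_pos: [387.4, 264.0, 97.3]
ee_rot: [180.0, 0.0, 14.5]
force: [0.4, -0.1, -4.9]
gripper_width: 33.2
gripper_force: 30.0
```

Call:
{"name": "send_rows", "arguments": {
  "targets": [
    [[0, 0, 0, 0, 0, -0.005, 1], [0, 0, 0, 0, 0, -0.005, 1]]
  ]
}}

```text
time_s: 19.75
ee_pos: [387.8, 264.2, 96.5]
ee_rot: [-180.0, -0.1, 14.5]
force: [-3.3, -0.9, 10.1]
gripper_width: 33.1
gripper_force: 30.0
```

Call:
{"name": "send_rows", "arguments": {
  "targets": [
    [[0, 0, 0, 0, 0, 0.003, -1], [0, 0, 0, 0, 0, 0, -1], [0, 0, 0, 0, 0, 0, -1], [0, 0, 0, 0, 0, 0, -1], [0, 0, 0, 0, 0, 0, -1], [0, 0, 0, 0, 0, 0.05, -1], [0, 0, 0, 0, 0, 0.1, -1], [0, 0, 0, 0, 0, 0.15, -1], [0, 0, 0, 0, 0, 0.2, -1], [0, 0, 0.09, 0, -0.05, 0.1, -1], [0, 0, 0.09, 0, -0.1, 0, 0], [0, 0, 0.09, 0, -0.1, 0, 1]]
  ]
}}

```text
time_s: 20.95
ee_pos: [387.8, 213.8, 217.8]
ee_rot: [180.0, -0.2, 39.2]
force: [-0.3, -0.7, -0.0]
gripper_width: 78.1
gripper_force: 0.0
```

Call:
{"name": "send_rows", "arguments": {
  "targets": [
    [[0, 0, 0.094, 0.02, -0.1, 0, 1], [0, 0, 0.094, 0.02, -0.02, 0, 1], [0, 0, 0.094, 0.02, 0, 0, 1], [0, 0, 0.094, 0.02, 0, 0, 1], [0, 0, 0.094, 0, 0, 0, 1], [0, 0, 0.094, 0, 0, 0, 1], [0, 0, 0.094, 0, 0, 0, 1], [0, 0, 0.094, 0, 0, 0, 1], [0, 0, 0.094, 0, 0, 0, 1], [0, 0, 0.094, 0, 0, 0, 1], [0, 0, 0.094, 0, 0, 0, 1], [0, 0, 0.094, 0, 0, 0, 1]]
  ]
}}

```text
time_s: 22.15
ee_pos: [403.5, 190.0, 216.9]
ee_rot: [180.0, 0.0, 140.6]
force: [-0.3, -0.3, 0.4]
gripper_width: 0.3
gripper_force: 0.0
```

Call:
{"name": "send_rows", "arguments": {
  "targets": [
    [[0, 0, 0.094, 0, 0, 0, 1], [0, 0, 0.094, 0, 0, 0, 1], [0, 0, 0.094, 0, 0, 0, 1], [0, 0, 0.094, 0, 0, 0, 1], [0, 0, 0.094, 0, 0, 0, 1], [0, 0, 0.094, 0, 0, 0, 1], [0, 0, 0, 0, 0, 0, 1]]
  ]
}}

```text
time_s: 22.85
ee_pos: [403.5, 190.0, 216.8]
ee_rot: [180.0, 0.0, -169.0]
force: [-0.1, 0.5, 0.5]
gripper_width: 0.5
gripper_force: 0.0
```

Run:
```python
from fit import *
print(np.mean([(optics.grab_frame("top"),env.state()["ee_pos"])[1] for _ in range(4)],0).round(1))
s=env.state();print(s["ee_rot"],s["qpos"][-1])
im,d=optics.grab_frame("scene"); b=im
for r in optics.silhouettes("scene","cover")[:1]: print(r["conf"],fit("scene","cover",r["mask"].astype(float),(387,265,1.19),8))
a,_=optics.grab_frame("top")
save("c5.png",np.hstack([cv2.resize(x,(390,390),interpolation=3) for x in(a[190:330,110:250],b[110:250,280:420])]))
```

```text
[403.5 190.  216.6]
[ 1.79990482e+02  1.64025236e-02 -1.69059572e+02] -77.21025928467111
0.73 (array([388.3, 267.9,  66.1]), 399, 1320)
```

View pics/c5.png

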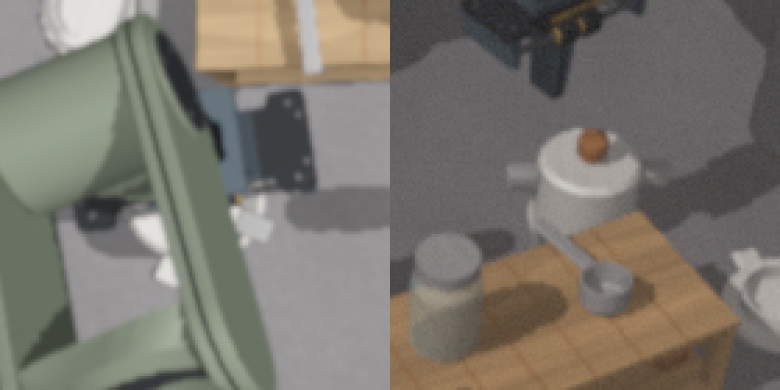

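The cover is seated on the base with the knob free. Its near handle is at crop (255,225) and the closed fingers are counterclockwise of it. Next, down beside the handle.

Call:
{"name": "send_rows", "arguments": {
  "targets": [
    [[0, 0, 0, 0, 0, -0.15, 1], [0, 0, 0, 0, 0, -0.2, 1], [0, 0, 0, 0, 0, -0.2, 1], [0, 0, 0, 0, 0, -0.12, 1], [0, 0, 0, 0, 0, -0.08, 1], [0, 0, 0, 0, 0, -0.02, 1], [0, 0, 0, 0, 0, 0, 1]]
  ]
}}

```text
time_s: 23.9
ee_pos: [403.4, 190.0, 62.0]
ee_rot: [-180.0, -0.0, -169.0]
force: [0.7, -0.2, 1.2]
gripper_width: 0.4
gripper_force: 0.0
```

Run:
```python
import numpy as np
c=np.array([387.7,264.2]);r=77;a=np.radians(np.arange(282,174,-6.));p=c+r*np.c_[np.cos(a),np.sin(a)]
for t,x,d in zip(np.degrees(a),p,np.vstack([[0,0],np.diff(p,axis=0)])/200):print(t.round(),x.round(1),d.round(4))
```

```text
282.0 [403.7 188.9] [0. 0.]
276.0 [395.7 187.6] [-0.0398 -0.0063]
270.0 [387.7 187.2] [-0.0402 -0.0021]
264.0 [379.7 187.6] [-0.0402  0.0021]
258.0 [371.7 188.9] [-0.0398  0.0063]
252.0 [363.9 191. ] [-0.0389  0.0104]
246.0 [356.4 193.9] [-0.0376  0.0144]
240.0 [349.2 197.5] [-0.0359  0.0183]
234.0 [342.4 201.9] [-0.0338  0.0219]
228.0 [336.2 207. ] [-0.0313  0.0254]
222.0 [330.5 212.7] [-0.0285  0.0285]
216.0 [325.4 218.9] [-0.0254  0.0313]
210.0 [321.  225.7] [-0.0219  0.0338]
204.0 [317.4 232.9] [-0.0183  0.0359]
198.0 [314.5 240.4] [-0.0144  0.0376]
192.0 [312.4 248.2] [-0.0104  0.0389]
186.0 [311.1 256.2] [-0.0063  0.0398]
180.0 [310.7 264.2] [-0.0021  0.0402]
```

Call:
{"name": "send_rows", "arguments": {
  "targets": [
    [[0, 0, -0.067, -0.04, -0.006, 0, 1], [0, 0, -0.067, -0.04, -0.002, 0, 1], [0, 0, -0.067, -0.04, 0.002, 0, 1], [0, 0, -0.067, -0.04, 0.006, 0, 1]]
  ]
}}

```text
time_s: 24.3
ee_pos: [372.6, 190.5, 63.6]
ee_rot: [179.9, 0.2, 166.7]
force: [0.5, -0.3, -0.1]
gripper_width: 0.3
gripper_force: 0.3
```

Call:
{"name": "send_rows", "arguments": {
  "targets": [
    [[0, 0, -0.067, -0.039, 0.01, 0, 1], [0, 0, -0.067, -0.038, 0.014, 0, 1], [0, 0, -0.067, -0.036, 0.018, 0, 1], [0, 0, -0.067, -0.034, 0.022, 0, 1]]
  ]
}}

```text
time_s: 24.7
ee_pos: [343.0, 203.4, 63.6]
ee_rot: [179.8, 0.1, 142.6]
force: [-0.1, -0.4, 0.1]
gripper_width: 0.1
gripper_force: 0.3
```

Run:
```python
from fit import *
s=[]
for i in range(3): optics.grab_frame("scene"); t=env.state(); s.append([*t["ee_pos"],*t["force"]])
print(np.mean(s,0).round(1))
for r in optics.silhouettes("scene","cover")[:1]:
  for a in(1.19,.7,.2): print(r["conf"],fit("scene","cover",r["mask"].astype(float),(387,265,a),8))
```

```text
[ 3.423e+02  2.034e+02  6.340e+01 -2.000e-01 -2.000e-01  4.000e-01]
0.58 (array([376.4, 274.2, 150.9]), 459, 1238)
0.58 (array([381. , 271.2,  24.5]), 431, 1238)
0.58 (array([380.9, 270.8,  23.7]), 431, 1238)
```

```bash
cat > hang.py <<'E'
from h import *
for n in("scene","top"):
    im,d=optics.grab_frame(n);p=cloud(n,d);v=p[...,:2]-[388,264.5];r=np.hypot(v[...,0],v[...,1])
    m=(r>62)&(r<95)&(p[...,2]>50)&(p[...,2]<82); th=np.degrees(np.arctan2(v[...,1],v[...,0]))[m]%360
    br=im.mean(2)[m]; h,_=np.histogram(th,np.arange(0,361,10)); print(n,{int(i*10):(int(k),int(br[(th//10)==i].mean())) for i,k in enumerate(h) if k})
E
python3 hang.py
```

```text
scene {20: (62, 126), 30: (29, 119), 40: (6, 108), 190: (2, 90), 200: (11, 88), 210: (12, 85), 220: (1, 83), 230: (1, 48), 240: (27, 63), 250: (1, 78)}
top {20: (38, 178), 30: (43, 180), 40: (5, 162)}
```

The handles are now at about 30°/210°, so the cover is turning as planned.

Call:
{"name": "send_rows", "arguments": {
  "targets": [
    [[0, 0, -0.067, -0.031, 0.025, 0, 1], [0, 0, -0.067, -0.028, 0.028, 0, 1], [0, 0, -0.067, -0.025, 0.031, 0, 1], [0, 0, -0.067, -0.022, 0.034, 0, 1], [0, 0, -0.067, -0.018, 0.036, 0, 1], [0, 0, -0.067, -0.014, 0.038, 0, 1], [0, 0, -0.067, -0.01, 0.039, 0, 1]]
  ]
}}

```text
time_s: 25.7
ee_pos: [312.3, 248.8, 62.2]
ee_rot: [-180.0, 0.0, 100.4]
force: [-0.1, -0.6, -0.3]
gripper_width: 0.5
gripper_force: 0.4
```

Call:
{"name": "send_rows", "arguments": {
  "targets": [
    [[0, 0, -0.033, -0.004, 0.02, 0, 1], [0, 0, -0.033, -0.002, 0.02, 0, 1]]
  ]
}}

```text
time_s: 25.9
ee_pos: [311.2, 256.8, 62.2]
ee_rot: [-180.0, 0.0, 94.6]
force: [-0.5, -0.7, 0.7]
gripper_width: 0.8
gripper_force: 0.4
```

Now small steps until it meets the stop.

Call:
{"name": "send_rows", "arguments": {
  "targets": [
    [[0, 0, -0.02, -0.001, 0.015, 0, 1], [0, 0, -0.02, 0, 0.015, 0, 1]]
  ]
}}

```text
time_s: 26.1
ee_pos: [311.0, 262.7, 62.1]
ee_rot: [-180.0, 0.0, 91.0]
force: [-1.2, -0.7, 1.1]
gripper_width: 0.5
gripper_force: 0.4
```

Call:
{"name": "send_rows", "arguments": {
  "targets": [
    [[0, 0, -0.01, 0, 0.01, 0, 1], [0, 0, -0.01, 0, 0.01, 0, 1]]
  ]
}}

```text
time_s: 26.3
ee_pos: [310.8, 266.3, 62.1]
ee_rot: [-180.0, 0.1, 89.3]
force: [-0.1, -4.7, 0.4]
gripper_width: 0.4
gripper_force: 2.1
```

```bash
python3 hang.py
```

```text
scene {0: (2, 114), 10: (2, 107), 20: (2, 106), 30: (2, 102), 40: (6, 95), 140: (3, 83), 150: (2, 95), 160: (1, 98), 170: (8, 68), 180: (16, 59), 190: (15, 64), 330: (16, 124), 340: (23, 131), 350: (13, 123)}
top {190: (6, 91), 330: (36, 182), 340: (45, 184), 350: (15, 170)}
```

Call:
{"name": "send_rows", "arguments": {
  "targets": [
    [[0, 0, 0, 0, 0.01, 0, 1], [0, 0, 0, 0, 0.005, 0, 1]]
  ]
}}

```text
time_s: 26.6
ee_pos: [310.3, 268.3, 61.9]
ee_rot: [-179.9, 0.2, 89.3]
force: [0.5, -7.8, 1.2]
gripper_width: 0.3
gripper_force: 3.7
```

Call:
{"name": "send_rows", "arguments": {
  "targets": [
    [[0, 0, 0, 0, 0.01, 0, 1], [0, 0, 0, 0, 0.005, 0, 1]]
  ]
}}

```text
time_s: 26.8
ee_pos: [309.9, 270.6, 61.7]
ee_rot: [-179.9, 0.3, 89.4]
force: [-0.2, -9.8, 2.8]
gripper_width: 0.5
gripper_force: 4.4
```

Call:
{"name": "send_rows", "arguments": {
  "targets": [
    [[0, 0, 0, 0, 0.01, 0, 1], [0, 0, 0, 0, 0.01, 0, 1]]
  ]
}}

```text
time_s: 27.0
ee_pos: [309.6, 274.6, 61.7]
ee_rot: [-179.8, 0.3, 89.3]
force: [-1.1, -8.6, 2.9]
gripper_width: 0.2
gripper_force: 3.9
```

Run:
```python
from fit import *
for n in("top","scene"):
    im,d=optics.grab_frame(n);p=cloud(n,d);v=p[...,:2]-[388,264.5];r=np.hypot(v[...,0],v[...,1])
    th=np.degrees(np.arctan2(v[...,1],v[...,0]))
    m=(r>62)&(r<95)&(p[...,2]>52)&(p[...,2]<82)&(abs(th+22)<35); print(n,m.sum(),th[m].mean().round(1),np.median(th[m]).round(1),p[m].mean(0).round(1),p[m].min(0).round(1),p[m].max(0).round(1))
    save("e_%s.png"%n,im)
a=cv2.imread("pics/e_top.png")[210:310,130:230];b=cv2.imread("pics/e_scene.png")[120:220,300:400]
cv2.imwrite("pics/c6.png",np.hstack([cv2.resize(x,(400,400),interpolation=3) for x in(a,b)]))
```

```text
top 91 -21.9 -22.6 [456.9 236.8  76. ] [443.3 223.8  63. ] [470.7 253.1  81.3]
scene 50 -20.2 -20.7 [459.5 237.9  77.2] [442.9 223.   63.3] [472.5 270.   81.8]
```

View pics/c6.png

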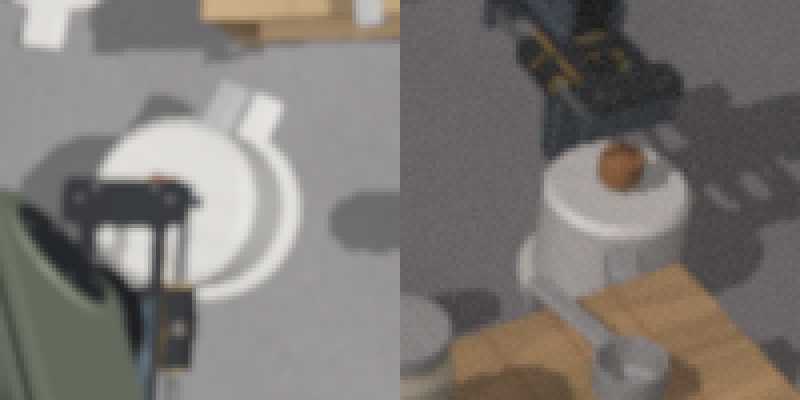

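In the picture the far handle at crop (228,105) is parallel to and over the foot at (262,115); the gap between them is parallax. It measures -22°, equal to the base angle. One firmer push along the tangent will confirm the stop.

Call:
{"name": "send_rows", "arguments": {
  "targets": [
    [[0, 0, 0, 0.004, 0.01, 0, 1], [0, 0, 0, 0.004, 0.01, 0, 1], [0, 0, 0, 0, 0, 0, 1]]
  ]
}}

```text
time_s: 27.4
ee_pos: [310.8, 278.3, 61.6]
ee_rot: [-179.8, 0.3, 89.3]
force: [-1.0, -9.1, 2.2]
gripper_width: 0.3
gripper_force: 4.2
```

Run:
```python
from h import *
for i in range(2):
    im,d=optics.grab_frame("top");p=cloud("top",d);v=p[...,:2]-[388,264.5];r=np.hypot(v[...,0],v[...,1])
    th=np.degrees(np.arctan2(v[...,1],v[...,0]))
    m=(r>62)&(r<95)&(p[...,2]>52)&(p[...,2]<82)&(abs(th+22)<35); print(m.sum(),th[m].mean().round(1),p[m].mean(0).round(1))
s=env.state();print(s["ee_pos"],s["force"],s["torque"])
```

```text
94 -23.2 [456.  235.3  76.2]
92 -23.3 [456.3 235.   76.3]
[310.84677702 278.28252699  61.56772361] [-0.26941378 -8.07000978  2.16885182] [-1.52062366  0.15363249 -0.04966377]
```

It's still turning slowly under steady friction, so I'll keep pushing until it's hard.

Call:
{"name": "send_rows", "arguments": {
  "targets": [
    [[0, 0, 0, 0.004, 0.01, 0, 1], [0, 0, 0, 0.004, 0.01, 0, 1], [0, 0, 0, 0, 0, 0, 1]]
  ]
}}

```text
time_s: 27.8
ee_pos: [311.6, 281.1, 61.3]
ee_rot: [-179.7, 0.5, 89.4]
force: [-3.1, -9.6, 4.4]
gripper_width: 0.8
gripper_force: 5.5
```

```bash
cat > ha.py <<'E'
from h import *
for i in range(2):
    im,d=optics.grab_frame("top");p=cloud("top",d);v=p[...,:2]-[388,264.5];r=np.hypot(v[...,0],v[...,1])
    th=np.degrees(np.arctan2(v[...,1],v[...,0]))
    m=(r>62)&(r<95)&(p[...,2]>52)&(p[...,2]<82)&(abs(th+22)<35); print(m.sum(),th[m].mean().round(1),p[m].mean(0).round(1))
    q=p[(r<30)&(p[...,2]>105)&(p[...,2]<125)]; print(" knob",len(q))
    q=p[(r<70)&(p[...,2]>86)&(p[...,2]<97)]; print(" top",q.min(0).round(1),q.max(0).round(1),q.mean(0).round(1))
s=env.state();print(s["ee_pos"],s["force"],s["torque"])
E
python3 ha.py
```

```text
91 -24.7 [455.5 233.4  76.8]
 knob 5
 top [336.8 215.   86. ] [442.4 323.7  96.9] [393.2 261.7  91.1]
91 -24.6 [455.6 233.5  76.6]
 knob 6
 top [336.8 215.5  86.1] [444.8 322.4  96.9] [392.8 261.6  91.1]
[311.60032072 281.21465579  61.36441246] [ -2.2103527  -10.58627165   2.65806297] [-1.90203904  0.28851999 -0.04017827]
```

Call:
{"name": "send_rows", "arguments": {
  "targets": [
    [[0, 0, 0, -0.01, -0.05, 0, 1], [0, 0, 0, -0.01, -0.05, 0, 1], [0, 0, 0, 0, -0.05, 0, 1], [0, 0, 0, 0, 0, 0, 1]]
  ]
}}

```text
time_s: 28.3
ee_pos: [310.1, 254.0, 62.3]
ee_rot: [180.0, -0.0, 89.2]
force: [-0.3, 0.2, 0.0]
gripper_width: 0.6
gripper_force: 0.0
```

```bash
python3 ha.py
```

```text
94 -24.6 [455.4 233.5  76.8]
 knob 13
 top [336.8 216.8  86.1] [445.  324.6  96.9] [398.  264.6  91.1]
92 -24.5 [455.4 233.7  76.7]
 knob 13
 top [334.3 215.4  86. ] [442.3 325.4  96.9] [398.3 264.1  90.9]
[310.72913812 255.12039306  62.44089645] [ 0.9208526  -0.47088965  0.18090755] [-0.02269587 -0.06445058 -0.01262218]
```

Call:
{"name": "send_rows", "arguments": {
  "targets": [
    [[0, 0, 0, 0, -0.05, 0.2, 1], [0, 0, 0, 0, -0.05, 0.2, 1], [0, 0, 0, 0, -0.15, 0.2, 1], [0, 0, 0, 0, -0.2, 0.1, 1], [0, 0, 0, 0.03, -0.2, 0, 1], [0, 0, 0, 0.03, -0.2, 0, 1], [0, 0, 0, 0.05, -0.2, 0, 1], [0, 0, 0, 0.05, -0.2, 0, 1]]
  ]
}}

```text
time_s: 29.2
ee_pos: [342.8, 3.6, 202.7]
ee_rot: [179.9, -0.0, 89.3]
force: [0.7, 0.1, -0.4]
gripper_width: 0.5
gripper_force: 0.0
```

```bash
cat > cf.py <<'E'
from fit import *
print(env.state()["ee_pos"])
for n in("top","scene"):
    im,d=optics.grab_frame(n);save("f_%s.png"%n,im)
    for k,m,z in(("cover","cover",8),("canister_base","base",0)):
        px=proj(n,[388,265,40]); rr=[r for r in optics.silhouettes(n,k) if np.hypot(*(np.array(r["at"])-px))<25]
        for r in rr[:1]: print(n,k,round(r["conf"],2),int(r["mask"].sum()),fit(n,m,r["mask"].astype(float),(388,265,-.4),z) if m=="cover" else "")
    p=cloud(n,d);v=p[...,:2]-[388,264.5];r=np.hypot(v[...,0],v[...,1])
    q=p[(r<75)&(p[...,2]>86)&(p[...,2]<97)]; A=np.c_[q[:,:2],np.ones(len(q))]; c=np.linalg.lstsq(A,q[:,2],rcond=None)[0]
    print(" top",len(q),q.mean(0).round(1),((q.min(0)+q.max(0))/2).round(1),"tilt deg",np.degrees(c[:2]).round(2))
    q=p[(r<40)&(p[...,2]>105)&(p[...,2]<130)]; print(" knob",len(q),q.mean(0).round(1))
    th=np.arctan2(v[...,1],v[...,0]);m=(r>64)&(r<95)&(p[...,2]>52)&(p[...,2]<85);s=abs(np.angle(np.exp(1j*(th+.4))))<.7;s2=abs(np.angle(np.exp(1j*(th+.4-np.pi))))<.7
    a,b=p[m&s],p[m&s2];print(" handles",len(a),len(b))
    if len(a) and len(b): a,b=a.mean(0),b.mean(0);print("  ",a.round(1),b.round(1),np.degrees(np.arctan2(*(a-b)[1::-1])).round(1))
E
python3 cf.py
```

```text
[342.82973956   3.61409952 202.72192581]
top cover 0.72 161 (array([ 427.4,  268.1, -104.2]), 1673, 161)
top canister_base 0.68 298 
 top 1152 [388.8 268.5  91.1] [389.6 270.   91.4] tilt deg [ 0.27 -0.72]
 knob 150 [389.1 270.5 118.3]
 handles 85 102
   [456.4 232.8  77.3] [322.7 305.1  74.7] -28.4
scene cover 0.83 1200 (array([381. , 280.1, -26.2]), 311, 1200)
scene canister_base 0.37 20 
 top 557 [401.4 265.5  92. ] [392.4 270.8  91.5] tilt deg [-0.47 -0.06]
 knob 108 [396.3 270.9 117.4]
 handles 59 26
   [460.4 233.5  78.4] [321.7 309.1  77.1] -28.6
```

Run:
```python
from fit import *
M["feet"]=[box(60,89,-15,15,0,8),box(-89,-60,-15,15,0,8)]
for f in("top0","f_top"):
    im=cv2.imread("pics/%s.png"%f).astype(float);g=im.mean(2)
    print(f)
    for s in(1,-1):
        # white foot pixels in window around expected foot
        c=proj("top",[387.7+s*78*np.cos(-.385),264.6+s*78*np.sin(-.385),8]); 
        v,u=np.mgrid[:420,:560]; w=np.hypot(u-c[0],v-c[1])<11
        o=np.stack([u[w],v[w]],1); X=np.array([ray("top",q,8)[:2] for q in o]); r=np.hypot(*(X-[387.7,264.6]).T)
        bg=np.percentile(g[w],20);fg=np.percentile(g[w],97);wt=np.clip((g[w]-bg)/(fg-bg),0,1)*((r>68)&(r<92)); wt[wt<.3]=0
        m=(wt[:,None]*X).sum(0)/wt.sum(); print(s,bg,fg,wt.sum().round(1),m.round(1),end=" ")
        if s==1:a=m
    print("angle",np.degrees(np.arctan2(*(a-m)[::-1])).round(1),"mid",((a+m)/2).round(1))
a=cv2.imread("pics/f_top.png")[210:310,130:230];b=cv2.imread("pics/f_scene.png")[120:220,300:400]
cv2.imwrite("pics/c7.png",np.hstack([cv2.resize(x,(400,400),interpolation=3) for x in(a,b)]))
```

```text
top0
1 152.33333333333334 225.33333333333334 73.0 [459.2 232.7] -1 151.4 223.66666666666666 69.5 [315.5 291.5] angle -22.2 mid [387.4 262.1]
f_top
1 153.33333333333334 224.85666666666665 69.6 [459.4 235.8] -1 112.06666666666666 175.66666666666666 84.9 [315.5 293.3] angle -21.8 mid [387.5 264.6]
```

View pics/c7.png

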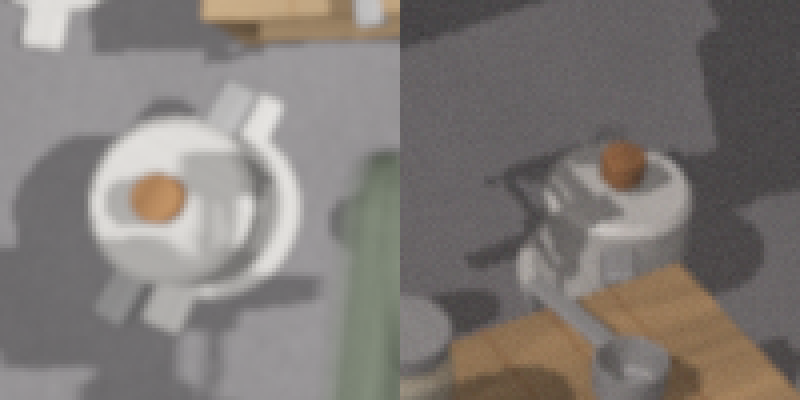

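```bash
cat > acc.py <<'E'
from fit import *
def ana(n,d,c,z0,dz):
    p=cloud(n,d)
    for it in range(4):
        v=p[...,:2]-c;r=np.hypot(v[...,0],v[...,1])
        q=p[(r<80)&(abs(p[...,2]-z0-84)<6)&(r<62)]
        c=c+0.0
        m=(r>63)&(r<100)&(abs(p[...,2]-z0-66)<13)
        w=v[m]; th=np.arctan2(w[:,1],w[:,0]); a=np.angle(np.exp(2j*th).mean())/2
        u=np.array([np.cos(a),np.sin(a)]); s=w@u; A,B=p[m][s>0],p[m][s<0]
        if len(A)>20 and len(B)>20:
            c=(A.mean(0)+B.mean(0))[:2]/2; ang=np.degrees(np.arctan2(*(A.mean(0)-B.mean(0))[1::-1]))
    h=cv2.minEnclosingCircle(q[:,:2].astype(np.float32))
    return len(A),len(B),A.mean(0).round(1),B.mean(0).round(1),c.round(1),"ang",ang.round(1),"top",q[:,:2].mean(0).round(1),np.round(h[0],1),round(h[1],1)
if __name__=="__main__":
    for n in("top","scene"):
        print(n,"table",ana(n,np.load(n+"0.npy"),np.array([404,-236.5]),0,0))
        D=np.median([optics.grab_frame(n)[1] for _ in range(5)],0)
        print(n,"now",ana(n,D,np.array([389,268.]),8,0))
E
python3 acc.py
```

```text
top table (88, 96, array([ 449.7, -176.4,   66.8]), array([ 356.6, -294.7,   67.6]), array([ 403.1, -235.6]), 'ang', np.float64(51.8), 'top', array([ 402.6, -235.8]), array([ 404., -236.]), 55.4)
top now (95, 99, array([455.1, 233.3,  76.7]), array([322.4, 305.2,  74.8]), array([388.8, 269.3]), 'ang', np.float64(-28.4), 'top', array([388.6, 268.4]), array([389.5, 271.2]), 55.5)
scene table (103, 87, array([ 456.7, -176.9,   65.8]), array([ 363.1, -296.3,   66.5]), array([ 409.9, -236.6]), 'ang', np.float64(51.9), 'top', array([ 414.7, -237.2]), array([ 409.2, -235.4]), 57.1)
scene now (66, 26, array([458.4, 234.4,  77.7]), array([321.1, 309.5,  76.5]), array([389.8, 271.9]), 'ang', np.float64(-28.7), 'top', array([402.1, 265.5]), array([392.8, 271.5]), 56.3)
```

Call:
{"name": "send_rows", "arguments": {
  "targets": [
    [[0, 0, 0.0125, 0.05, 0.176, 0, 1], [0, 0, 0.0125, 0.08, 0.176, 0, 1], [0, 0, 0.0125, 0.08, 0.176, 0, 1], [0, 0, 0.0125, 0.08, 0.176, 0, 1], [0, 0, 0.0125, 0.08, 0.176, 0, 1], [0, 0, 0.0125, 0.08, 0.176, 0, 1], [0, 0, 0.0125, 0.08, 0.176, 0, 1], [0, 0, 0.0125, 0.08, 0.176, 0, 1], [0, 0, 0, 0, 0, 0, 1]]
  ]
}}

```text
time_s: 30.9
ee_pos: [466.0, 290.4, 201.5]
ee_rot: [179.9, -0.1, 98.4]
force: [-0.2, -0.9, 0.0]
gripper_width: 0.4
gripper_force: 0.0
```

Call:
{"name": "send_rows", "arguments": {
  "targets": [
    [[0, 0, 0, 0, 0, -0.15, 1], [0, 0, 0, 0, 0, -0.2, 1], [0, 0, 0, 0, 0, -0.2, 1], [0, 0, 0, 0, 0, -0.1, 1], [0, 0, 0, 0, 0, -0.05, 1], [0, 0, 0, 0, 0, 0, 1], [0, 0, -0.03, 0.005, -0.05, 0, 1]]
  ]
}}

```text
time_s: 31.6
ee_pos: [466.1, 277.4, 63.3]
ee_rot: [179.9, -0.1, 95.5]
force: [0.2, -0.5, -0.4]
gripper_width: 0.3
gripper_force: 0.0
```

```bash
cat > st.py <<'E'
from acc import *
s=[]
D={n:[] for n in("top","scene")}
for i in range(2):
    for n in D: D[n].append(optics.grab_frame(n)[1]); t=env.state(); s.append([*t["ee_pos"],*t["force"]])
print(np.mean(s,0).round(1))
for n in D:
    try: print(n,ana(n,np.mean(D[n],0),np.array([389,268.]),8,0))
    except Exception as e: print(n,e)
E
python3 st.py
```

```text
[ 4.661e+02  2.764e+02  6.360e+01 -3.000e-01 -2.000e-01 -3.000e-01]
top cannot access local variable 'ang' where it is not associated with a value
scene cannot access local variable 'ang' where it is not associated with a valueacc.py:14: RuntimeWarning: Mean of empty slice.
  return len(A),len(B),A.mean(0).round(1),B.mean(0).round(1),c.round(1),"ang",ang.round(1),"top",q[:,:2].mean(0).round(1),np.round(h[0],1),round(h[1],1)
  ret = um.true_divide(
```

Call:
{"name": "send_rows", "arguments": {
  "targets": [
    [[0, 0, -0.03, -0.005, -0.03, 0, 1], [0, 0, -0.03, -0.005, -0.015, 0, 1], [0, 0, 0, 0, 0, 0, 1]]
  ]
}}

```text
time_s: 32.1
ee_pos: [464.1, 268.3, 63.2]
ee_rot: [179.8, -0.1, 90.2]
force: [-0.0, 1.0, 1.0]
gripper_width: 0.6
gripper_force: 0.6
```

Call:
{"name": "send_rows", "arguments": {
  "targets": [
    [[0, 0, 0, -0.004, -0.008, 0, 1], [0, 0, 0, -0.004, -0.008, 0, 1]]
  ]
}}

```text
time_s: 32.3
ee_pos: [463.7, 267.1, 63.5]
ee_rot: [179.7, -0.3, 90.2]
force: [2.2, 8.5, 1.6]
gripper_width: 0.4
gripper_force: 4.3
```

Call:
{"name": "send_rows", "arguments": {
  "targets": [
    [[0, 0, 0, -0.004, -0.008, 0, 1], [0, 0, 0, -0.004, -0.008, 0, 1]]
  ]
}}

```text
time_s: 32.5
ee_pos: [463.3, 265.5, 64.1]
ee_rot: [179.5, -0.5, 90.1]
force: [2.8, 12.6, 2.2]
gripper_width: 0.5
gripper_force: 6.2
```

Force climbs to 12.6 N within about 1.6 mm, so the cover is against its stops. I'll back off and measure.

Call:
{"name": "send_rows", "arguments": {
  "targets": [
    [[0, 0, 0, 0.01, 0.08, 0, 1], [0, 0, 0, 0, 0.08, 0, 1], [0, 0, 0, 0, 0, 0.15, 1], [0, 0, 0, 0, 0, 0.2, 1], [0, 0, 0, 0, 0, 0.2, 1], [0, 0, 0, 0, 0, 0.15, 1], [0, 0, 0, -0.05, -0.2, 0, 1], [0, 0, 0, -0.05, -0.22, 0, 1], [0, 0, 0, -0.1, -0.22, 0, 1], [0, 0, 0, -0.1, -0.22, 0, 1], [0, 0, 0, -0.1, -0.22, 0, 1], [0, 0, 0, -0.1, -0.22, 0, 1]]
  ]
}}

```text
time_s: 33.7
ee_pos: [360.6, 32.2, 201.9]
ee_rot: [-179.9, 0.1, 90.3]
force: [1.4, -1.5, -0.3]
gripper_width: 0.5
gripper_force: 0.0
```

```bash
python3 st.py
```

```text
[ 3.595e+02  3.030e+01  2.019e+02 -1.000e+00 -3.000e-01 -2.000e-01]
top (94, 97, array([453.8, 230.1,  77.3]), array([321.4, 303.2,  76.8]), array([387.6, 266.6]), 'ang', np.float64(-28.9), 'top', array([387.9, 266.3]), array([388.2, 267.9]), 55.9)
scene (68, 31, array([458.8, 230.6,  78.5]), array([321.2, 306.5,  78.8]), array([390. , 268.6]), 'ang', np.float64(-28.9), 'top', array([402. , 262.8]), array([392.7, 267.7]), 56.7)
```

The cover is now flat and re-centred, hard on its stop at -28.9°. That is about 6° past the feet direction, within play. I'll nudge it back gently by about 3° from the other side of the far handle so the handles line up with the feet.

Call:
{"name": "send_rows", "arguments": {
  "targets": [
    [[0, 0, -0.082, -0.01, 0.19, 0, 1], [0, 0, -0.082, -0.01, 0.19, 0, 1], [0, 0, -0.082, -0.01, 0.19, 0, 1], [0, 0, -0.082, -0.01, 0.19, 0, 1], [0, 0, -0.082, -0.01, 0.19, 0, 1], [0, 0, -0.082, -0.01, 0.19, 0, 1], [0, 0, -0.082, -0.01, 0.19, 0, 1], [0, 0, -0.082, -0.005, 0.19, 0, 1], [0, 0, 0, 0, 0, 0, 1]]
  ]
}}

```text
time_s: 34.8
ee_pos: [346.9, 338.0, 201.5]
ee_rot: [-179.9, -0.0, 32.4]
force: [-1.3, -1.0, 0.1]
gripper_width: 0.4
gripper_force: 0.0
```

Call:
{"name": "send_rows", "arguments": {
  "targets": [
    [[0, 0, 0, 0, 0, -0.15, 1], [0, 0, 0, 0, 0, -0.2, 1], [0, 0, 0, 0, 0, -0.2, 1], [0, 0, 0, 0, 0, -0.1, 1], [0, 0, 0, 0, 0, -0.04, 1], [0, 0, 0, 0, 0, 0, 1]]
  ]
}}

```text
time_s: 35.4
ee_pos: [346.8, 332.3, 63.3]
ee_rot: [180.0, 0.1, 32.2]
force: [0.2, -1.0, 0.3]
gripper_width: 0.2
gripper_force: 0.0
```

```bash
cat > hb.py <<'E'
from h import *
s=[];T=[]
for i in range(3):
    im,d=optics.grab_frame("top");T.append(d);t=env.state();s.append([*t["ee_pos"],*t["force"]])
p=cloud("top",np.mean(T,0));v=p[...,:2]-[387.8,267.2];r=np.hypot(v[...,0],v[...,1]);th=np.degrees(np.arctan2(v[...,1],v[...,0]))
m=(r>63)&(r<100)&(abs(p[...,2]-74)<13)&(abs(th+27)<35);print(m.sum(),p[m].mean(0).round(1),th[m].mean().round(1))
print(np.mean(s,0).round(1))
E
python3 hb.py
```

```text
92 [453.7 230.4  77.4] -29.2
[3.48e+02 3.33e+02 6.49e+01 1.00e-01 1.00e-01 7.00e-01]
```

Call:
{"name": "send_rows", "arguments": {
  "targets": [
    [[0, 0, 0.03, -0.017, -0.011, 0, 1], [0, 0, 0.03, -0.017, -0.011, 0, 1], [0, 0, 0.01, -0.008, -0.006, 0, 1], [0, 0, 0, 0, 0, 0, 1]]
  ]
}}

```text
time_s: 35.95
ee_pos: [339.8, 327.1, 65.3]
ee_rot: [-180.0, -0.2, 38.4]
force: [0.6, 1.8, 1.0]
gripper_width: 0.4
gripper_force: 0.8
```

```bash
python3 hb.py
```

```text
90 [453.8 231.6  77.9] -28.4
[3.396e+02 3.270e+02 6.490e+01 5.000e-01 1.800e+00 3.000e-01]
```

Contact; it has turned about 0.8°. About 4 mm more.

Call:
{"name": "send_rows", "arguments": {
  "targets": [
    [[0, 0, 0.01, -0.007, -0.007, 0, 1], [0, 0, 0.01, -0.007, -0.007, 0, 1], [0, 0, 0, 0, 0, 0, 1]]
  ]
}}

```text
time_s: 36.4
ee_pos: [335.6, 322.9, 63.9]
ee_rot: [180.0, 0.1, 40.2]
force: [0.0, 0.3, 0.8]
gripper_width: 0.7
gripper_force: 0.0
```

```bash
python3 hb.py
```

```text
88 [456.7 237.7  74.5] -23.2
[ 3.359e+02  3.232e+02  6.390e+01 -1.000e-01 -6.000e-01  1.000e-01]
```

Call:
{"name": "send_rows", "arguments": {
  "targets": [
    [[0, 0, 0, 0.04, 0.04, 0, 1], [0, 0, 0, 0.04, 0.05, 0, 1], [0, 0, 0, 0, 0, 0.15, 1], [0, 0, 0, 0, 0, 0.2, 1], [0, 0, 0, 0, 0, 0.2, 1], [0, 0, 0, 0, 0, 0.15, 1], [0, 0, 0, 0, -0.22, 0, 1], [0, 0, 0, 0, -0.22, 0, 1], [0, 0, 0, 0, -0.22, 0, 1], [0, 0, 0, 0, -0.22, 0, 1], [0, 0, 0, 0, -0.22, 0, 1], [0, 0, 0, 0, -0.22, 0, 1]]
  ]
}}

```text
time_s: 37.75
ee_pos: [353.3, 76.5, 204.8]
ee_rot: [179.9, -0.1, 40.3]
force: [1.4, 0.3, 0.1]
gripper_width: 0.7
gripper_force: 0.0
```

Call:
{"name": "send_rows", "arguments": {
  "targets": [
    [[0, 0, 0, 0, -0.22, 0, 1], [0, 0, 0, 0, -0.1, 0, 1], [0, 0, 0, 0, 0, 0, 1]]
  ]
}}

```text
time_s: 38.05
ee_pos: [353.4, 11.9, 204.7]
ee_rot: [179.9, -0.0, 39.9]
force: [0.1, 0.9, -1.5]
gripper_width: 0.3
gripper_force: 0.0
```

```bash
python3 st.py; python3 cf.py | grep -v canister
```

```text
[ 3.532e+02  1.400e+01  2.044e+02  1.000e-01 -0.000e+00  2.000e-01]
top (90, 101, array([456.4, 237.9,  74.7]), array([315.5, 291.2,  74.5]), array([385.9, 264.6]), 'ang', np.float64(-20.7), 'top', array([385.7, 264.9]), array([386.4, 265.7]), 55.3)
scene (60, 33, array([457.7, 239.6,  75.7]), array([315.6, 294.4,  77.5]), array([386.6, 267. ]), 'ang', np.float64(-21.1), 'top', array([398.1, 262.1]), array([391.6, 266. ]), 55.6)
[352.93180723  14.56349014 204.30149116]
top cover 0.73 1879 (array([386.5, 266.1, -21.2]), 95, 1879)
 top 1113 [385.4 264.5  89.9] [385.7 265.7  91.3] tilt deg [-0.06  0.1 ]
 knob 144 [386.1 265.  117.1]
 handles 81 105
   [457.6 237.4  74.2] [315.9 291.1  74.3] -20.8
scene cover 0.87 1230 (array([382.1, 271.9, -21.4]), 284, 1230)
 top 554 [397.7 262.   91.2] [392.  267.5  91.5] tilt deg [0.03 0.26]
 knob 104 [392.6 265.3 116.9]
 handles 52 33
   [460.  238.8  76.2] [315.  294.8  76.9] -21.1
```

```bash
python3 -c "
from workcell import env
print(env.job_done())"
```

```text
the job is handed in; nothing more can be done
None
```

The job is handed in: the hold-down is open, the pot stands in the canister base, and the cover sits flat with its handles within about 1° of the feet. I had over-pushed the cover about 6° past the feet and turned it back by a handle, so I did not re-test it against its stops.

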